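Uncouple the spent cartridge from the water dispenser base

TASK

Change-over on the water dispenser: press the coupling's spring sleeve down gently, without forcing it against its stop or tugging the cartridge against the lock, and pull the spent cartridge straight up out of the coupling so that the sleeve springs fully back up. Then stand the cartridge upright, fully down, in the free pocket of the wooden rack, let go of it, and leave the other cartridge, the tumbler and the jug where they are.

Things in the scene. Friction and masses are not known exactly. Their poses are not given: they have to be found in the camera images.
- station: Dispenser base, fixed: a black block 140 x 140 mm, 40 mm high; origin at the centre of its underside, z up. A steel quick coupling stands upright on its top, on the axis through the origin: a guide tube (bore 21 mm, 22 mm deep, floor level with the block's top) round the cartridge's foot, three locking pawls in the groove above the foot, and a sprung sleeve outside.
- coupling (a point): Point on the coupling's axis, on the top of the black block. The sleeve round it is a vertical tube 40 mm across with a round flange on top: 66 mm across, 31 mm hole (the 24 mm cartridge stands in it), 6 mm thick. The flange's height differs from start to start: when up, its upper face is anywhere from 34 to 58 mm above this point, to be found by touch.
- sleeve (a joint): How far the sleeve is pressed down, m: 0 = up (home), 0.008 = lower stop. Spring: moves from 4 N, plus 1 N per mm, 12 N at the stop; over 25 N damages it. The cartridge is unlocked while it is 4.5 mm down (6 to be safe), else locked; a tug over 25 N does damage. It rises by itself when let go. Fingertips parted 36 mm can press the flange astride the cartridge, then close on it and lift both.
- cartridge_mid (a point): Centre of the spent cartridge standing in the coupling: on its axis, 40 mm above its foot's end and below its top; z up its axis. 80 mm long, about 90 g: steel foot 18 mm across, 22.5 mm long; groove 12 mm across, 6.5 mm long; white plastic cylinder 24 mm across, 51 mm long. Its foot stands on the block's top. Clear of the pawls 28 mm up.
- rack: Wooden rack, fixed: block 80 mm (x) by 150 mm (y), 35 mm high; origin at the centre of its underside, z up. It has two round pockets 23 mm in diameter, 25 mm deep, on its y axis at y = +40 mm (holds the spare cartridge) and y = -40 mm (free).
- free_pocket (a point): Centre of the mouth of the rack's free pocket, level with the rack's top. The pocket's floor is 25 mm below. A cartridge standing in it has its centre 15 mm above this point; setting it down with over 25 N damages it.
- spare_mid (a point): Centre of the spare cartridge, of the same shape, standing in the rack's other pocket, its top 55 mm above the rack. To be left alone.
- tumbler: Glass tumbler, 68 mm in diameter, 90 mm high; origin at the centre of its underside. To be left alone.
- jug: Small white jug with a handle, 68 mm in diameter, 75 mm high; origin at the centre of its underside. To be left alone.
Mind the look-alikes: they are no part of the job. Leave any blue or turquoise look-alike of the rack alone.

How it is judged:
By the outcome, as a careful person would: the job done as asked, in the order asked, and still so for the second after the job is handed in, with the robot touching nothing.
It also fails if it takes over 56 s, if anything falls off the work surface, if the arm or the gripper's body presses on something with over 40 N, if the wrist force passes 120 N, or if a joint passes its speed limit or range.

ROBOT

A 6-joint arm with a two-finger parallel gripper is mounted at the origin on the work surface. World frame = base frame: x ahead of the robot, y to its left, z up, the work surface at z = 0. Lengths are in m, angles in rad, forces in N, time in s.
With the tool pointing down it reaches from about 0.4 to 0.825 m from the base axis. Payload 7 kg.
Tool frame: the origin (TCP) lies midway between the tips of the shut fingers; the grasp point (between the pads) lies arm.hold_point_z behind it (arm.hold_point_z is the distance from the TCP to the grasp point, in m); z points along the fingers, y is the line along which they close (so a half turn about z gives the same grasp; the last joint's range is limited). The gripper opens to 88 mm and grips with 3 to 60 N. Pads are 19 mm wide; open, the fingers measure 130 mm over their backs; the gripper's body (78 mm by 193 mm) begins 47 mm behind the grasp point.
Start: joints at [1.631, 0.359, 0.012, 0, -1.224, -0.288], TCP at [0.152, 0.658, 0.227] pointing down, gripper open.
Joint ranges: [-3.07, 3.07], [-1.43, 2.12], [-1.02, 1.25], [-3.03, 1.67], [-3.05, -0], [-3.03, 3.03]. Speed limits (rad/s): [2.39, 2.39, 3.01, 3.14, 3.14, 3.14].

INTERFACE

Orientations are given as [roll, pitch, yaw] about the fixed x, y, z axes, in that order (R = Rz(yaw) Ry(pitch) Rx(roll)).
In Python, from station import arm gives the robot as it stands.
- The arm moves only by the shell command python3 -m crank 'ROWS' [OPENING] [FORCE]. ROWS is JSON, a list that holds one entry, the list of rows, each a list of 4 numbers: the shift along the tool's x, y, z in units of 25 mm (1.0 is 25 mm), then the turn about the tool's z in units of 5 degrees (1.0 is 5 degrees). A call has 1 to 12 rows; each row is the pose to reach, as a shift and turn from the pose commanded when the call began, along the tool's axes at that moment; what a row does not reach only later rows make up. A row lasts 1/8 s, in which the tool goes at most 62.5 mm and 10.7 degrees, less where a joint would pass 70% of its speed; a pose out of reach is approached as far as the arm can. A call with a gripper value outside its range is refused whole. OPENING is the closure, from 0 (fully open) to 1 (shut), set as the call begins (- or left out, the last holds). The fingers move at their own pace and stop on an object; FORCE is the grip in N (left out, the last holds). Time passes only in rows, so rows that repeat a pose let the fingers close. It gives the time, the measured TCP pose, the force, the opening and the grip force at its end, in the units of the state.
- arm.get_state(): the state, without advancing time (a new reading comes with each control period).
- arm.grab_frame(name): name is "scene" or "side" or "wrist"; returns (picture, depth): 384x512x3 uint8, red, green, blue; 384x512 float32, m along the optical axis (not along the pixel's ray), 0 where there is no reading.
- arm.get_calibration(name): a dict with "mtx" (3x3 intrinsics, pixels), "R" (3x3) and "t" (3): a world point X has camera coordinates R X + t; the wrist camera has in their place "mount" (4x4, takes a point from camera to tool coordinates, whose origin is the TCP and whose axes are the flange's). Camera axes: x right, y down, z forward; pixel columns grow to the right and rows downward; lengths in m; the calibration is good to about 2 mm. A picture is of the moment at which its call begins: read the wrist's pose just before it. get_calibration takes no time and is no camera call.
- arm.job_done(): hands the job in; it is judged then, once.
Trained networks look in the newest picture that a camera, given by its name, has taken for a name from the list of things; names that differ only in an ending like _2 or _b are one class to them, and where a whole thing is asked for, a point or a joint stands for the part that bears it (a point fixed in the world has none). Each returns a list of dicts, best first, with "score" (0 to 1); they miss things now and then, are a little off and sometimes report something else, mostly with a low value. They report only what shows in the picture. A call takes as long as a camera call. They do not tell look-alikes from the thing itself.
- arm.recognise(thing, camera): "extent" ([left, top, width, height] in pixels, round what is visible of it).
- arm.trace(thing, camera): "mask" (384x512 bool, what is visible of it) and "extent" ([left, top, width, height] in pixels, round what is visible of it).
The state is a dict: "t": time; "q": joint angles; "qd": joint speeds; "joint_efforts": joint torques, N m; "eef_pos": TCP position; "ee_rot": TCP orientation; "force": force on the tool from outside, world axes, zero at the start; "moment": the same for the moment, N m; "width": finger opening in m; "gripper_force": force on a finger pad.
Only numpy, scipy, OpenCV 4.12 (cv2) and the standard library are available. Lean on these libraries where they do the work, as an engineer would, in place of code of your own. Each camera call takes 0.05 s, during which the arm holds its last target. There are 200 camera calls.

## Working session

There is one attempt and no reset: what is moved stays moved. The work goes in short steps, Python scripts to look and compute and a shell command to move; the robot and the scene stay as the last step left them, time stands still between calls to the robot, and variables do not carry over. Pictures are saved under pics/ and viewed, at most 10 in all, crops included, and the job is handed in when it is done.

```bash
ls; mkdir -p pics; cat > h.py <<'E'
import numpy as np, cv2
from station import arm
def cam(n):
    c=arm.get_calibration(n); return c
def cloud(n,d):
    K=np.array(cam(n)["mtx"]); v,u=np.mgrid[0:384,0:512]
    P=np.stack([(u-K[0,2])/K[0,0]*d,(v-K[1,2])/K[1,1]*d,d],-1)
    c=cam(n); return (P-np.array(c["t"]))@np.array(c["R"])
E
python3 - <<'E'
from h import *
s=arm.get_state(); print(s, arm.hold_point_z)
ims=[]
for n in("scene","side"):
    im,d=arm.grab_frame(n); np.save(f"{n}_d.npy",d); cv2.imwrite(f"pics/{n}0.png",im[:,:,::-1]); np.save(f"{n}_i.npy",im)
    W=cloud(n,d)
    for th in("station","coupling","cartridge_mid","rack","tumbler","jug"):
        for r in arm.trace(th,n)[:3]:
            m=r["mask"]&(d>0); p=W[m]
            print(n,th,round(r["score"],2),r["extent"],np.round(np.median(p,0),3) if len(p) else None, np.round(np.percentile(p,[3,97],axis=0),3).tolist() if len(p) else None)
E
```

```text
pics
{'t': 0.0, 'q': array([ 1.63109382e+00,  3.59344518e-01,  1.10338504e-02, -3.75605984e-04,
       -1.22413940e+00, -2.88138942e-01]), 'qd': array([-1.01284277e-03, -2.79960745e-04,  6.84288899e-04, -7.52044778e-05,
       -5.96139534e-04, -4.80195786e-05]), 'joint_efforts': array([ 5.16867863e-05, -5.82704008e+01,  2.93071014e+01,  6.99741930e+00,
        7.19486197e-03, -1.48699041e-04]), 'eef_pos': array([0.15234914, 0.65704521, 0.22563464]), 'ee_rot': array([ 3.13990674e+00, -1.31450749e-04, -2.27969247e-01]), 'force': array([ 0.49163969, -0.02646133, -0.11977538]), 'moment': array([-0.01000551, -0.01993622, -0.00603078]), 'gripper_force': 0.0, 'width': 0.08774108737537893} 0.0188
scene station 0.59 [313.7, 155.3, 72.0, 47.8] [0.603 0.167 0.039] [[0.523, 0.117, 0.007], [0.652, 0.249, 0.084]]
scene coupling 0.83 [314.4, 157.0, 70.6, 51.6] [0.604 0.168 0.039] [[0.522, 0.117, 0.004], [0.652, 0.253, 0.084]]
scene rack 0.97 [199.0, 233.8, 80.0, 59.1] [ 0.715 -0.22   0.034] [[0.662, -0.289, 0.002], [0.741, -0.144, 0.037]]
scene rack 0.93 [194.6, 187.7, 54.7, 34.9] [ 0.529 -0.185  0
[... 945 characters left out ...]
, 0.202, 0.121]]
side cartridge_mid 0.73 [140.5, 244.5, 37.6, 24.9] [0.568 0.2   0.084] [[0.548, 0.164, 0.059], [0.606, 0.22, 0.086]]
side rack 0.97 [189.4, 159.1, 46.4, 33.4] [ 0.686 -0.19   0.034] [[0.658, -0.28, 0.004], [0.734, -0.137, 0.037]]
side rack 0.79 [241.9, 178.5, 54.6, 42.4] [ 0.491 -0.15   0.034] [[0.454, -0.241, 0.002], [0.549, -0.096, 0.037]]
side rack 0.69 [304.9, 190.4, 58.5, 44.7] [ 0.325 -0.169  0.034] [[0.276, -0.259, 0.002], [0.379, -0.113, 0.037]]
side tumbler 0.6 [159.7, 176.5, 26.9, 41.7] [ 0.707 -0.013  0.063] [[0.687, -0.056, 0.005], [0.747, 0.005, 0.09]]
side jug 0.7 [250.6, 134.0, 24.8, 26.4] [ 0.624 -0.398  0.049] [[0.594, -0.449, 0.005], [0.688, -0.383, 0.075]]
```

```bash
python3 - <<'E'
import cv2
a=cv2.imread("pics/scene0.png")[130:330,100:420];b=cv2.imread("pics/side0.png")[110:330,90:400]
cv2.imwrite("pics/s1.png",cv2.resize(a,None,fx=2.4,fy=2.4,interpolation=2));cv2.imwrite("pics/s2.png",cv2.resize(b,None,fx=2.4,fy=2.4,interpolation=2))
E
```

```text
(no output)
```

View pics/s1.png

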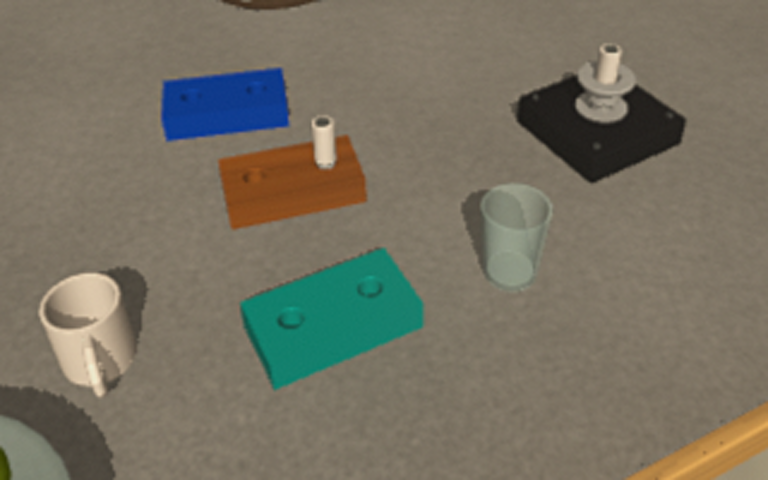

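View pics/s2.png

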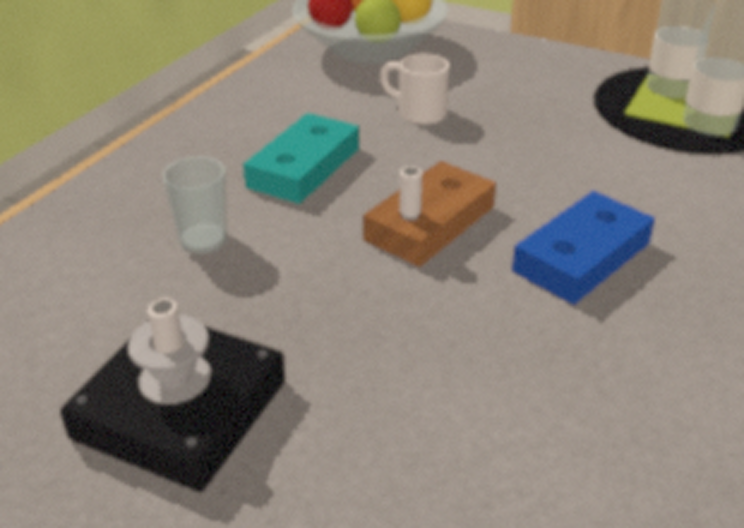

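The wooden rack is the middle one of the three: spare at about (323,140) in the first crop, free pocket at (254,176). The coupling is at the top right, flange about (606,78). The glass and the jug are clear of both. Next I'll fit the axes.

```bash
cat >> h.py <<'E'
from scipy.optimize import least_squares
def circ(p,r):
    c=p[:,:2].mean(0)
    return least_squares(lambda x:np.hypot(*(p[:,:2]-x).T)-r,c,loss="soft_l1",f_scale=.001).x
E
python3 - <<'E'
from h import *
for n in("scene","side"):
    d=np.load(n+"_d.npy");im=np.load(n+"_i.npy").astype(int);W=cloud(n,d);W[d==0]=9
    near=np.hypot(W[...,0]-.578,W[...,1]-.19)<.06
    for lo,hi in((.115,.13),(.075,.095)):
        p=W[near&(W[...,2]>lo)&(W[...,2]<hi)]; r=p[:,:2]
        print(n,"z",np.round(np.percentile(p[:,2],[10,50,90]),4),len(p),"bbox mid",np.round((r.min(0)+r.max(0))/2,4),np.round(np.ptp(r,0),3))
    # rack
    m=(im[...,0]>im[...,2]*1.6)&(abs(W[...,2]-.035)<.004)&(np.hypot(W[...,0]-.51,W[...,1]+.17)<.13)
    p=W[m]; (c,s,a)=cv2.minAreaRect((p[:,:2]*1000).astype(np.float32)); print(n,"rack",c,s,a,np.median(p[:,2]))
    q=W[(np.hypot(W[...,0]-.51,W[...,1]+.13)<.05)&(W[...,2]>.075)&(W[...,2]<.12)]; print("spare",np.round(q.mean(0),4),q[:,2].max())
E
```

```text
scene z [0.1158 0.1196 0.1207] 46 bbox mid [0.5796 0.1879] [0.023 0.022]
scene z [0.0811 0.084  0.0871] 244 bbox mid [0.5793 0.1875] [0.067 0.064]
scene rack (504.7457580566406, -176.61068725585938) (150.0340576171875, 84.4721450805664) 79.6985092163086 0.0349896786006084
spare [ 0.5168 -0.1386  0.086 ] 0.09209235298242982
side z [0.1171 0.1201 0.1213] 94 bbox mid [0.5777 0.1903] [0.023 0.023]
side z [0.0819 0.0844 0.0861] 506 bbox mid [0.578  0.1902] [0.065 0.066]
side rack (502.82244873046875, -174.7718963623047) (154.2607421875, 81.08465576171875) 78.98368072509766 0.03511168459300553
spare [ 0.5086 -0.1308  0.086 ] 0.09187229990907655
```

```bash
python3 -m crank '[[[1,0.7,0,0],[3,2.1,0.1,0],[5,3.4,0.2,0],[7.2,5,0.3,0],[9.4,6.5,0.4,0],[11.6,8,0.5,0],[13.8,9.5,0.6,0],[16,11,0.7,0],[18,12.4,0.8,0],[19.8,13.6,0.9,0],[20.85,14.38,1,0],[20.85,14.38,1,0]]]' 0.59
python3 - <<'E'
from h import *
from scipy.spatial.transform import Rotation as Ro
s=arm.get_state(); im,d=arm.grab_frame("wrist"); c=cam("wrist"); K=np.array(c["mtx"]); M=np.array(c["mount"])
print(s["t"],s["eef_pos"],s["ee_rot"],s["width"],np.round(s["q"],3))
v,u=np.mgrid[0:384,0:512]
P=np.stack([(u-K[0,2])/K[0,0]*d,(v-K[1,2])/K[1,1]*d,d],-1)@M[:3,:3].T+M[:3,3]
W=P@Ro.from_euler("xyz",s["ee_rot"]).as_matrix().T+s["eef_pos"]; W[d==0]=9
near=np.hypot(W[...,0]-.578,W[...,1]-.189)<.06
for lo,hi in((.115,.13),(.075,.095)):
    p=W[near&(W[...,2]>lo)&(W[...,2]<hi)]
    if len(p): r=p[:,:2];print("z",np.round(np.percentile(p[:,2],[10,50,90]),4),len(p),np.round((r.min(0)+r.max(0))/2,4),np.round(np.ptp(r,0),3))
cv2.imwrite("pics/w1.png",im[:,:,::-1])
E
```

```text
t: 2.2
eef_pos: [0.5804, 0.1869, 0.2008]
ee_rot: [3.141, 0.001, -0.232]
force: [-0.2, -0.6, 0.1]
width: 0.0362
gripper_force: 0.0
2.2 [0.58044431 0.18690811 0.20084829] [ 3.14058274e+00  5.61088148e-04 -2.31875781e-01] 0.03620835994223468 [ 0.632  0.271 -0.175  0.    -1.127  0.707]
z [0.1192 0.1204 0.1214] 487 [0.5794 0.1903] [0.023 0.023]
z [0.0836 0.0846 0.0856] 2122 [0.5795 0.1905] [0.065 0.065]
```

View pics/w1.png

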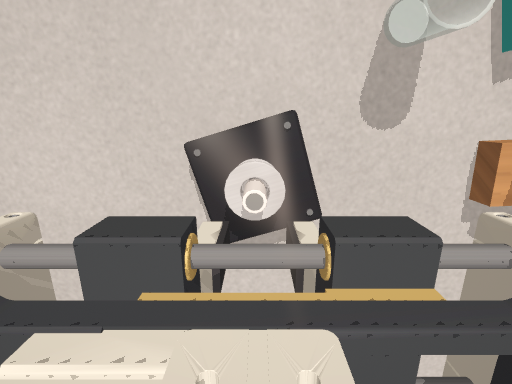

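```bash
python3 -m crank '[[[0,0,0.7,0],[0,0,1.6,0],[0,0,2.4,0],[0,0,2.8,0],[0,0,2.8,0],[0,0,2.8,0]]]'
```

```text
t: 3.0
eef_pos: [0.5793, 0.1902, 0.1322]
ee_rot: [-3.141, -0.001, -0.227]
force: [-0.2, -0.6, 0.7]
width: 0.0359
gripper_force: 0.0
```

```bash
python3 -m crank '[[[0,0,0.5,0],[0,0,1,0],[0,0,1.4,0],[0,0,1.6,0],[0,0,1.7,0],[0,0,1.72,0],[0,0,1.72,0],[0,0,1.72,0]]]'; python3 -m crank '[[[0,0,0.04,0],[0,0,0.06,0],[0,0,0.08,0],[0,0,0.08,0]]]'
```

```text
t: 4.0
eef_pos: [0.5792, 0.1897, 0.0889]
ee_rot: [-3.141, -0.0, -0.228]
force: [0.3, -0.1, 0.2]
width: 0.0358
gripper_force: 0.0
t: 4.5
eef_pos: [0.579, 0.1896, 0.0865]
ee_rot: [3.142, 0.0, -0.228]
force: [-0.5, 0.2, 0.2]
width: 0.0357
gripper_force: 0.0
```

```bash
for i in 1 2 3; do python3 -m crank '[[[0,0,0.02,0],[0,0,0.04,0],[0,0,0.04,0]]]' | egrep '^t|pos|force: \['; done
```

```text
t: 4.88
eef_pos: [0.579, 0.1896, 0.0855]
force: [-0.1, 0.6, -0.2]
t: 5.25
eef_pos: [0.5791, 0.1896, 0.0848]
force: [-2.3, -0.1, 3.4]
t: 5.62
eef_pos: [0.5791, 0.1896, 0.0837]
force: [-2.6, -0.2, 4.3]
```

```bash
for i in 1 2; do python3 -m crank '[[[0,0,0.04,0],[0,0,0.08,0],[0,0,0.08,0]]]' | egrep '^t|pos|force: \['; done;  python3 -m crank '[[[0,0,0.02,0],[0,0,0.04,0],[0,0,0.04,0]]]' | egrep '^t|pos|force: \['
```

```text
t: 6.0
eef_pos: [0.5792, 0.1896, 0.0819]
force: [-2.8, -0.4, 7.8]
t: 6.38
eef_pos: [0.5792, 0.1896, 0.0801]
force: [-3.2, -0.2, 8.2]
t: 6.75
eef_pos: [0.5792, 0.1896, 0.0793]
force: [-3.6, -1.7, 9.5]
```

```bash
python3 -m crank '[[[0,0,0.03,0],[0,0,0.06,0],[0,0,0.06,0]]]' | egrep '^t|pos|force: \['; python3 -m crank '[[[0,0,0,0],[0,0,0,0],[0,0,0,0],[0,0,0,0],[0,0,0,0],[0,0,0,0]]]' 0.9 18
```

```text
t: 7.12
eef_pos: [0.5792, 0.1897, 0.0779]
force: [-3.8, -0.9, 10.4]
t: 7.88
eef_pos: [0.58, 0.1896, 0.0783]
ee_rot: [-3.141, -0.002, -0.227]
force: [-1.2, -1.5, 10.9]
width: 0.0238
gripper_force: 20.9
```

```bash
for i in 1 2; do python3 -m crank '[[[0,0,-0.02,0],[0,0,-0.04,0],[0,0,-0.04,0]]]' | egrep '^t|pos|force'; done
```

```text
t: 8.25
eef_pos: [0.58, 0.1897, 0.0791]
force: [-1.7, -1.8, 8.7]
gripper_force: 20.5
t: 8.62
eef_pos: [0.5799, 0.1896, 0.08]
force: [-0.0, -1.8, 8.3]
gripper_force: 20.2
```

```bash
for i in 1 2; do python3 -m crank '[[[0,0,-0.02,0],[0,0,-0.04,0],[0,0,-0.04,0]]]' | egrep '^t|pos|force'; done
```

```text
t: 9.0
eef_pos: [0.5799, 0.1897, 0.0808]
force: [1.2, -2.0, 6.7]
gripper_force: 19.4
t: 9.38
eef_pos: [0.5799, 0.1899, 0.0814]
force: [2.9, -0.8, 3.6]
gripper_force: 19.5
```

```bash
python3 -m crank '[[[0,0,-0.02,0],[0,0,-0.02,0]]]' | egrep '^t|pos|force'
```

```text
t: 9.62
eef_pos: [0.5797, 0.19, 0.0816]
force: [5.3, -0.1, 0.7]
gripper_force: 19.1
```

```bash
python3 -m crank '[[[0,0,0.05,0],[0,0,0.1,0],[0,0,0.14,0],[0,0,0.14,0]]]' | egrep '^t|pos|force'; python3 -m crank '[[[0,0,0,0],[0,0,0,0],[0,0,0,0],[0,0,0,0]]]' 0.65 4 | egrep '^t|pos|force|wid'; python3 -m crank '[[[0,0,0.01,0],[0,0,0.02,0],[0,0,0.02,0]]]' | egrep '^t|pos|force'
```

```text
t: 10.12
eef_pos: [0.5797, 0.1899, 0.079]
force: [3.2, -0.4, 8.7]
gripper_force: 22.4
t: 10.62
eef_pos: [0.5793, 0.19, 0.0791]
force: [-0.2, 0.2, 9.2]
width: 0.0306
gripper_force: 4.8
t: 11.0
eef_pos: [0.5793, 0.19, 0.0786]
force: [0.8, 1.5, 10.0]
gripper_force: 5.0
```

```bash
python3 -m crank '[[[0,0,0.02,0],[0,0,0.04,0],[0,0,0.05,0],[0,0,0.05,0]]]' | egrep '^t|pos|force'; python3 -m crank '[[[0,0,0,0],[0,0,0,0],[0,0,0,0],[0,0,0,0]]]' 0.8 4 | egrep '^t|pos|force|wid'
```

```text
t: 11.5
eef_pos: [0.5793, 0.19, 0.0775]
force: [0.4, 0.7, 10.1]
gripper_force: 5.6
t: 12.0
eef_pos: [0.5791, 0.1895, 0.0775]
force: [1.4, -1.7, 11.3]
width: 0.0294
gripper_force: 5.6
```

```bash
python3 -m crank '[[[0,0,0.01,0],[0,0,0.01,0],[0,0,0.01,0],[0,0,0.01,0]]]' 0.9 10 | egrep '^t|pos|force|wid'
```

```text
t: 12.5
eef_pos: [0.579, 0.1893, 0.0773]
force: [-0.8, -1.9, 12.8]
width: 0.0239
gripper_force: 14.7
```

```bash
python3 -m crank '[[[0,0,0,0],[0,0,0,0]]]' 0.9 18 | egrep '^t|pos|force|wid';python3 -m crank '[[[0,0,-0.05,0],[0,0,-0.1,0]]]' | egrep '^t|pos|force|wid'; python3 -m crank '[[[0,0,-0.02,0],[0,0,-0.02,0]]]' | egrep '^t|pos|force|wid'
```

```text
t: 12.75
eef_pos: [0.579, 0.1892, 0.0773]
force: [-0.6, -1.7, 12.5]
width: 0.0237
gripper_force: 21.3
t: 13.0
eef_pos: [0.5789, 0.1893, 0.0794]
force: [1.8, -1.1, 7.5]
width: 0.0235
gripper_force: 20.4
t: 13.25
eef_pos: [0.5789, 0.1893, 0.0796]
force: [0.6, -0.8, 7.2]
width: 0.024
gripper_force: 20.0
```

```bash
for i in 1 2 3; do python3 -m crank '[[[0,0,-0.02,0],[0,0,-0.02,0]]]' | egrep '^t|pos|force'; done
```

```text
t: 13.5
eef_pos: [0.5789, 0.1893, 0.0799]
force: [1.1, -1.0, 6.5]
gripper_force: 19.5
t: 13.75
eef_pos: [0.5789, 0.1894, 0.0802]
force: [3.3, -2.2, 4.9]
gripper_force: 19.7
t: 14.0
eef_pos: [0.5789, 0.1896, 0.0805]
force: [1.5, -0.7, 5.1]
gripper_force: 19.7
```

```bash
for i in 1 2 3; do python3 -m crank '[[[0,0,-0.02,0],[0,0,-0.02,0]]]' | egrep '^t|pos|force'; done
```

```text
t: 14.25
eef_pos: [0.5789, 0.1898, 0.0809]
force: [2.7, 0.6, 3.4]
gripper_force: 19.3
t: 14.5
eef_pos: [0.579, 0.19, 0.0814]
force: [2.7, 1.8, 0.7]
gripper_force: 18.9
t: 14.75
eef_pos: [0.579, 0.19, 0.0817]
force: [3.2, 4.4, -2.9]
gripper_force: 18.2
```

```bash
python3 - <<'E'
from h import *
out=[]
for n in("scene","side"):
    im,d=arm.grab_frame(n)
    K=cam(n)["mtx"];c=cam(n);x=np.array(K)@(np.array(c["R"])@[.579,.19,.1]+np.array(c["t"]));u,v=(x[:2]/x[2]).astype(int)
    print(n,u,v)
    out.append(cv2.resize(im[v-45:v+45,u-45:u+45,::-1],(400,400),interpolation=cv2.INTER_CUBIC))
    W=cloud(n,d);W[d==0]=9
    m=(np.hypot(W[...,0]-.579,W[...,1]-.1895)<.013)&(W[...,2]<.14)&(W[...,2]>.11); p=W[m]; print(len(p),np.round(np.percentile(p[:,2],[10,50,90,97]),4) if len(p) else 0)
cv2.imwrite("pics/c1.png",np.hstack(out))
E
```

```text
scene 353 155
49 [0.1134 0.1217 0.126  0.1288]
side 158 245
65 [0.1119 0.1201 0.1257 0.1269]
```

View pics/c1.png

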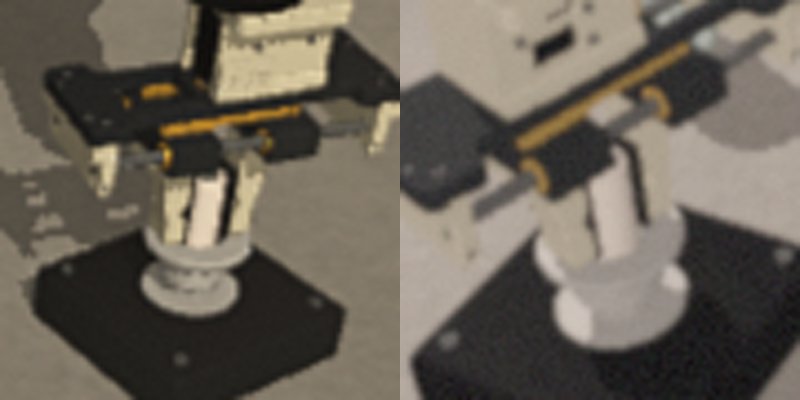

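```bash
for i in 1 2; do python3 -m crank '[[[0,0,-0.02,0],[0,0,-0.02,0]]]' | egrep '^t|pos|force|wid'; done
```

```text
t: 15.1
eef_pos: [0.5791, 0.19, 0.0821]
force: [4.1, 3.7, -3.6]
width: 0.0234
gripper_force: 18.0
t: 15.35
eef_pos: [0.5792, 0.19, 0.0826]
force: [4.1, 4.1, -4.3]
width: 0.0233
gripper_force: 18.0
```

```bash
for i in 1 2; do python3 -m crank '[[[0,0,-0.04,0],[0,0,-0.06,0],[0,0,-0.06,0]]]' | egrep '^t|pos|force|wid'; done
```

```text
t: 15.72
eef_pos: [0.5792, 0.19, 0.0841]
force: [3.6, 3.4, -4.2]
width: 0.0237
gripper_force: 18.0
t: 16.1
eef_pos: [0.5792, 0.19, 0.0856]
force: [4.4, 4.1, -5.0]
width: 0.0236
gripper_force: 18.0
```

```bash
for i in 1 2; do python3 -m crank '[[[0,0,-0.06,0],[0,0,-0.12,0],[0,0,-0.12,0]]]' | egrep '^t|pos|force|wid'; done
python3 - <<'E'
from h import *
out=[]
for n in("scene","side"):
    im,d=arm.grab_frame(n)
    K=cam(n)["mtx"];c=cam(n);x=np.array(K)@(np.array(c["R"])@[.579,.19,.1]+np.array(c["t"]));u,v=(x[:2]/x[2]).astype(int)
    out.append(cv2.resize(im[v-45:v+45,u-45:u+45,::-1],(400,400),interpolation=cv2.INTER_CUBIC))
    W=cloud(n,d);W[d==0]=9
    p=W[(np.hypot(W[...,0]-.579,W[...,1]-.1895)<.034)&(W[...,2]<.09)&(W[...,2]>.07)]; print(len(p),np.round(np.percentile(p[:,2],[10,50,90,97]),4) if len(p) else 0)
cv2.imwrite("pics/c2.png",np.hstack(out))
E
```

```text
t: 16.48
eef_pos: [0.5792, 0.19, 0.0888]
force: [3.8, 3.9, -3.2]
width: 0.0236
gripper_force: 18.0
t: 16.85
eef_pos: [0.5792, 0.19, 0.0918]
force: [2.9, 3.9, -2.5]
width: 0.0233
gripper_force: 18.0
184 [0.077  0.081  0.0828 0.0871]
378 [0.078  0.0814 0.0828 0.0868]
```

View pics/c2.png

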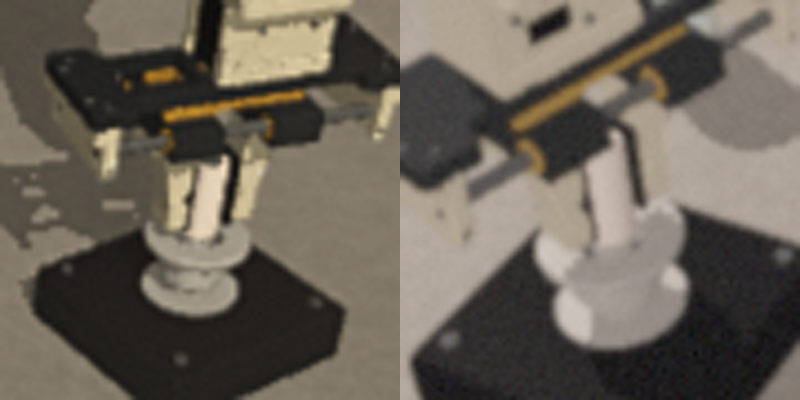

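The flange is still about 3.5 mm down while the fingers are clear of it, so the pawls are riding on the foot. The cartridge is coming out, so I'll keep lifting.

```bash
python3 -m crank '[[[0,0,-0.1,0],[0,0,-0.25,0],[0,0,-0.4,0],[0,0,-0.55,0],[0,0,-0.7,0],[0,0,-0.85,0],[0,0,-1,0],[0,0,-1,0]]]' | egrep '^t|pos|force|wid'; python3 -m crank '[[[0,0,-0.2,0],[0,0,-0.6,0],[0,0,-1.1,0],[0,0,-1.6,0],[0,0,-2,0],[0,0,-2.3,0],[0,0,-2.4,0],[0,0,-2.4,0]]]'
python3 - <<'E'
from h import *
out=[]
s=arm.get_state()
for n in("scene","side"):
    im,d=arm.grab_frame(n)
    K=cam(n)["mtx"];c=cam(n);x=np.array(K)@(np.array(c["R"])@[.579,.19,.13]+np.array(c["t"]));u,v=(x[:2]/x[2]).astype(int)
    out.append(cv2.resize(im[v-50:v+50,u-50:u+50,::-1],(400,400),interpolation=cv2.INTER_CUBIC))
    W=cloud(n,d);W[d==0]=9
    h=np.hypot(W[...,0]-.579,W[...,1]-.1895)
    p=W[(h<.034)&(W[...,2]<.095)&(W[...,2]>.075)]; print(len(p),np.round(np.percentile(p[:,2],[10,50,90,97]),4))
    for z in np.arange(.095,.2,.01):
        q=W[(h<.02)&(abs(W[...,2]-z)<.005)]
        if len(q)>3: print(n,round(z,3),np.round(q.mean(0),4),len(q))
cv2.imwrite("pics/c3.png",np.hstack(out))
E
```

```text
t: 17.95
eef_pos: [0.5791, 0.1896, 0.1174]
force: [-0.2, -0.3, -0.6]
width: 0.024
gripper_force: 18.0
t: 18.95
eef_pos: [0.579, 0.1896, 0.177]
ee_rot: [3.142, 0.0, -0.228]
force: [0.3, -0.5, -1.3]
width: 0.0239
gripper_force: 18.0
241 [0.0801 0.0838 0.0853 0.0859]
scene 0.145 [0.5841 0.1827 0.1457] 23
scene 0.155 [0.5831 0.1831 0.1554] 24
scene 0.165 [0.5829 0.1831 0.1643] 19
scene 0.175 [0.5873 0.1842 0.1749] 26
scene 0.185 [0.5888 0.1879 0.1851] 43
scene 0.195 [0.5881 0.187  0.1955] 46
531 [0.0816 0.0843 0.0855 0.0859]
side 0.145 [0.5733 0.194  0.1449] 36
side 0.155 [0.5732 0.194  0.1551] 41
side 0.165 [0.5735 0.1921 0.1628] 29
side 0.175 [0.5698 0.1928 0.1752] 53
side 0.185 [0.5691 0.1911 0.185 ] 69
side 0.195 [0.5694 0.192  0.1948] 74
```

View pics/c3.png

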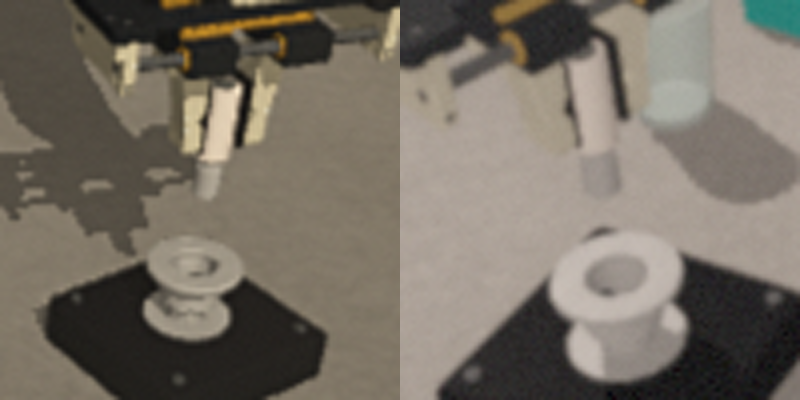

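```bash
python3 - <<'E'
from h import *
for n,o in(("scene",0),("side",400)):
    c=cam(n);K=np.array(c["mtx"]);pr=lambda X:(lambda x:x[:2]/x[2])(K@(np.array(c["R"])@np.array(X)+np.array(c["t"])))
    o0=pr([.579,.19,.13]).astype(int)-50
    for z in(.14,.21): print(n,z,(pr([.579,.1896,z])-o0)*4+[o,0])
R=[.579,.1896]; f=np.array([.4966,-.2148]); dl=f-R
y=-.228; print(dl@[np.cos(y),np.sin(y)]/.025, dl@[np.sin(y),-np.cos(y)]/.025)
E
```

```text
scene 0.14 [204.892289   189.33473192]
scene 0.21 [220.88375949  94.52597037]
side 0.14 [599.13918955 185.98192839]
side 0.21 [577.55566441  66.58948716]
0.4455561646034058 16.50236563963433
```

```bash
python3 -m crank '[[[0,0.5,0,0],[0.1,1.7,0,0],[0.1,3.4,0,0],[0.15,5.2,0,0],[0.2,7,0,0],[0.25,8.8,0,0],[0.3,10.6,0,0],[0.35,12.4,0,0],[0.4,14,0,0],[0.44,15.4,0,0],[0.44,16.2,0,0],[0.44,16.5,0,0]]]'; python3 -m crank '[[[0,0,0,0],[0,0,0,0]]]'
python3 - <<'E'
from h import *
from scipy.spatial.transform import Rotation as Ro
s=arm.get_state(); im,d=arm.grab_frame("wrist"); c=cam("wrist"); K=np.array(c["mtx"]); M=np.array(c["mount"])
v,u=np.mgrid[0:384,0:512]
P=np.stack([(u-K[0,2])/K[0,0]*d,(v-K[1,2])/K[1,1]*d,d],-1)@M[:3,:3].T+M[:3,3]
W=P@Ro.from_euler("xyz",s["ee_rot"]).as_matrix().T+s["eef_pos"]; W[d==0]=9
i=im.astype(int)
m=(i[...,0]>i[...,2]*1.6)&(abs(W[...,2]-.035)<.004)&(np.hypot(W[...,0]-.51,W[...,1]+.17)<.13)
p=W[m]; print("wrist rack",cv2.minAreaRect((p[:,:2]*1000).astype(np.float32)),len(p))
q=W[(np.hypot(W[...,0]-.512,W[...,1]+.136)<.04)&(W[...,2]>.086)&(W[...,2]<.1)]; 
if len(q): r=q[:,:2];print("spare top",(r.min(0)+r.max(0))/2,np.ptp(r,0))
q=W[(np.hypot(W[...,0]-.4966,W[...,1]+.2148)<.025)&(W[...,2]<.031)]
if len(q): r=q[:,:2];print("hole",(r.min(0)+r.max(0))/2,np.ptp(r,0),len(q),q[:,2].min())
out=[im[:,:,::-1][:,56:456]]
for n in ("side",):
    im,d=arm.grab_frame(n);c=cam(n);K=np.array(c["mtx"]);pr=lambda X:(lambda x:x[:2]/x[2])(K@(np.array(c["R"])@np.array(X)+np.array(c["t"])))
    o=pr([.4966,-.2148,.08]).astype(int); b=cv2.resize(im[o[1]-48:o[1]+48,o[0]-50:o[0]+50,::-1],(400,384),interpolation=cv2.INTER_CUBIC); out.append(b)
    for X in([.4966,-.2148,.035],[*s["eef_pos"][:2],.14],[*s["eef_pos"][:2],.21]): print((pr(X)-o+[50,48])*4+[400,0])
cv2.imwrite("pics/r1.png",np.hstack(out))
E
```

```text
t: 20.55
eef_pos: [0.4955, -0.2161, 0.1768]
ee_rot: [3.142, 0.001, -0.23]
force: [0.2, 0.5, -1.2]
width: 0.0235
gripper_force: 18.0
t: 20.8
eef_pos: [0.4967, -0.2142, 0.1771]
ee_rot: [-3.142, -0.0, -0.227]
force: [-0.5, -0.2, -1.5]
width: 0.0238
gripper_force: 18.0
wrist rack ((504.024658203125, -174.12060546875), (150.12249755859375, 80.36568450927734), 78.91897583007812) 7194
spare top [ 0.51194309 -0.1354513 ] [0.02282849 0.02320959]
hole [ 0.4948968  -0.21255699] [0.02049154 0.0230739 ] 284 4.0899513254033515e-05
[597.83028188 251.21803428]
[604.13350092 118.19182832]
[609.06781504  20.07467836]
```

View pics/r1.png

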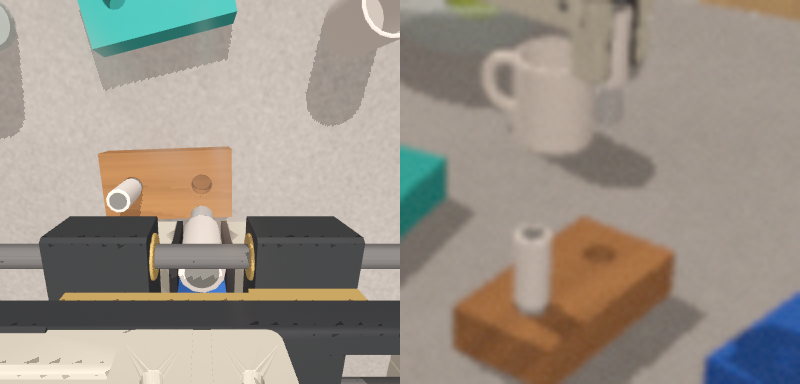

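```bash
python3 - <<'E'
from h import *
s=arm.get_state(); im,d=arm.grab_frame("wrist"); c=cam("wrist"); K=np.array(c["mtx"]); M=np.array(c["mount"])
v,u=np.mgrid[0:384,0:512]
P=np.stack([(u-K[0,2])/K[0,0]*d,(v-K[1,2])/K[1,1]*d,d],-1)@M[:3,:3].T+M[:3,3]; P[d==0]=9
print(s["eef_pos"], s["force"])
# tool coords (x,y,z down)
for z in np.arange(-.04,.045,.006):
    q=P[(abs(P[...,0])<.03)&(abs(P[...,1])<.0125)&(abs(P[...,2]-z)<.003)]
    if len(q)>4:
        r=9 if z>.015 else 12
        print(round(z,3),len(q),"y mid/span",np.round([(q[:,1].min()+q[:,1].max())/2*1e3,np.ptp(q[:,1])*1e3],1),"circ",np.round(circ(q,r/1e3)*1e3,1))
E
```

```text
[ 0.49678801 -0.21410843  0.17709004] [ 0.60539601 -0.05657419 -1.55571417]
-0.04 362 y mid/span [ 0.  23.9] circ [ 4.1 -0.2]
-0.034 80 y mid/span [-0.  24.3] circ [-0.7 -0.3]
-0.028 165 y mid/span [-0. 25.] circ [-0.7 -0. ]
-0.022 183 y mid/span [ 0.  24.8] circ [-0.6 -0. ]
-0.016 188 y mid/span [-0.1 24.7] circ [-0.7 -0.1]
-0.01 156 y mid/span [ 0.  24.7] circ [-0.7 -0. ]
-0.004 143 y mid/span [ 0.  24.4] circ [-0.6 -0.1]
0.002 107 y mid/span [ 0.8 23.1] circ [-0.8  0. ]
0.008 31 y mid/span [ 0.3 22.4] circ [-0.9 -0. ]
0.014 11 y mid/span [-0.7  9. ] circ [-3.7  0. ]
0.02 54 y mid/span [-0. 15.] circ [-0.7 -0.1]
0.026 65 y mid/span [ 0.1 16.9] circ [-0.7 -0.1]
0.032 55 y mid/span [-0.  17.6] circ [-0.7 -0.1]
0.038 8 y mid/span [-1.9 12.3] circ [-0.8  0. ]
```

```bash
python3 -m crank '[[[0,0,0.5,0],[0,0,1.2,0],[0,0,1.9,0],[0,0,2.6,0],[0,0,3.2,0],[0,0,3.7,0],[0,0,3.9,0],[0,0,3.9,0],[0,0,3.9,0]]]' | egrep '^t|pos|force|wid'; python3 -m crank '[[[0,0,0.1,0],[0,0,0.2,0],[0,0,0.3,0],[0,0,0.4,0],[0,0,0.4,0]]]'| egrep '^t|pos|force|wid'
```

```text
t: 22.08
eef_pos: [0.4971, -0.2148, 0.0801]
force: [-0.7, 0.2, -0.0]
width: 0.024
gripper_force: 18.0
t: 22.7
eef_pos: [0.4964, -0.2147, 0.0693]
force: [0.2, -0.3, -0.7]
width: 0.0236
gripper_force: 18.0
```

```bash
python3 -m crank '[[[0,0,0.1,0],[0,0,0.2,0],[0,0,0.3,0],[0,0,0.4,0],[0,0,0.5,0],[0,0,0.6,0],[0,0,0.7,0],[0,0,0.72,0],[0,0,0.72,0]]]' | egrep '^t|pos|force|wid'; for i in 1 2; do python3 -m crank '[[[0,0,0.02,0],[0,0,0.04,0],[0,0,0.04,0]]]'| egrep '^t|pos|force'; done
```

```text
t: 23.82
eef_pos: [0.4966, -0.2147, 0.0515]
force: [-0.1, 0.1, -0.8]
width: 0.0237
gripper_force: 18.0
t: 24.2
eef_pos: [0.4966, -0.2147, 0.0505]
force: [-0.2, 0.2, -1.3]
gripper_force: 18.0
t: 24.58
eef_pos: [0.4966, -0.2147, 0.0495]
force: [0.1, 0.7, -0.6]
gripper_force: 18.0
```

```bash
for i in 1 2 3; do python3 -m crank '[[[0,0,0.02,0],[0,0,0.04,0],[0,0,0.04,0]]]'| egrep '^t|pos|force'; done
```

```text
t: 24.95
eef_pos: [0.4966, -0.2147, 0.0485]
force: [-0.6, 0.0, -1.4]
gripper_force: 18.0
t: 25.32
eef_pos: [0.4966, -0.2147, 0.0475]
force: [-0.4, 0.6, -1.1]
gripper_force: 18.0
t: 25.7
eef_pos: [0.4968, -0.2148, 0.0472]
force: [-2.9, 1.3, 6.3]
gripper_force: 18.0
```

Seated on the pocket floor: contact at TCP z 0.0473, as expected. I'll release, back off and check.

```bash
python3 -m crank '[[[0,0,-0.02,0],[0,0,-0.02,0],[0,0,-0.02,0],[0,0,-0.02,0],[0,0,-0.02,0]]]' 0.5 | egrep '^t|pos|force|wid'; python3 -m crank '[[[0,0,-0.2,0],[0,0,-0.6,0],[0,0,-1.2,0],[0,0,-2,0],[0,0,-3,0],[0,0,-4,0],[0,0,-4.6,0],[0,0,-5,0],[0,0,-5,0]]]'| egrep '^t|pos|force|wid'
python3 - <<'E'
from h import *
out=[]
for n in("scene","side"):
    im,d=arm.grab_frame(n);W=cloud(n,d);W[d==0]=9
    q=W[(np.hypot(W[...,0]-.4965,W[...,1]+.214)<.025)&(W[...,2]>.06)&(W[...,2]<.13)];t=q[q[:,2]>.086][:,:2]
    print(n,"top",np.round(np.percentile(q[:,2],[50,90,98]),4),(t.min(0)+t.max(0))/2)
    p=W[(np.hypot(W[...,0]-.579,W[...,1]-.1895)<.034)&(W[...,2]<.095)&(W[...,2]>.075)]; print("flange",np.round(np.percentile(p[:,2],[50,90]),4))
    out.append(im[100:350,90:490,::-1])
cv2.imwrite("pics/f.png",np.hstack(out))
E
```

```text
t: 26.32
eef_pos: [0.4966, -0.2147, 0.047]
force: [0.2, 0.1, -0.4]
width: 0.0437
gripper_force: 0.0
t: 27.45
eef_pos: [0.4968, -0.2147, 0.1725]
force: [-0.5, 0.2, -0.2]
width: 0.0439
gripper_force: 0.0
scene top [0.0828 0.0906 0.0913] [ 0.49867363 -0.21708858]
flange [0.0837 0.0852]
side top [0.0804 0.0906 0.0917] [ 0.49543861 -0.21404859]
flange [0.0841 0.0854]
```

View pics/f.png

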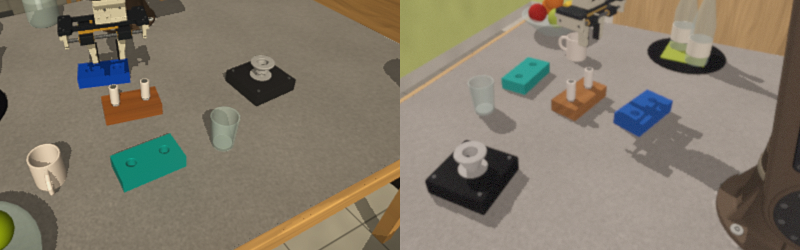

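Both cartridges stand upright in the rack with their tops at 0.090 m. The sleeve is home, at the same height as at the start, and everything else is where it was.

```bash
python3 -c "
from station import arm
print(arm.job_done())"
```

```text
the job is handed in; nothing more can be done
None
```

The spent cartridge is out of the coupling and standing upright, fully down, in the wooden rack's free pocket, with the sleeve sprung back up and the job handed in at about 27.5 s. The first lift met the lock, so I re-pressed the sleeve close to its stop (12.8 N at most) and lifted again. By my readings the tug reached about 11 N, and the other cartridge, tumbler and jug were left alone.

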